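Bring the empty place of the revolving pot display to the front and fill it

TASK

Push the left-right jog switch over and hold it so that the revolving pot display turns, and let the switch spring back to the middle when the empty ring on the turntable has come round to the middle of the gap in the guard rail. Then take the single round pot that stands on the counter and set it gently down in that ring, upright and fully home, and let go. Turn the display with its switch only, never by pushing it, and leave the stack of pots, the square pot, the wooden sign and the trowel where they are.

Things in the scene. Friction and masses are not known exactly. Their poses are not given: they have to be found in the camera images.
- stand: Fixed round white plinth of the motor-driven pot display, 364 mm across, 44 mm high; origin on the counter on the turntable's axis. Its -x points to its front (roughly to the robot). A steel guard rail (radius 172 mm, 8 mm bar on posts, top 122 mm above the counter) is open 40 degrees either side of the front, where a dark pointer marks the middle.
- deck (a joint): Angle of the plywood turntable (radius 160 mm, top 68 mm above the counter), positive anticlockwise from above, endless; at 0 or any full turn the empty ring is at the front. Driven it turns at 0.3 rad/s, stopping within 0.02 rad when the switch is let go. Five rings at radius 112 mm, 72 deg apart; four hold fixed tan or black show pots up to 70 mm high.
- seat (a point): Centre of the empty ring, on the turntable's top (68 mm above the counter); turns with it. The ring is a steel collar with a 58 mm opening, 10 mm high, 68 mm outside; the pot's foot (46 mm) stands in it on the turntable's top.
- loading_point (a point): Fixed point on the plinth at the height of the turntable's top, in the middle of the rail's gap, where the centre of the empty ring must come (112 mm in front of the axis).
- switch_box: Fixed grey switch box, 110 (x) x 90 (y) x 45 mm high, origin on the counter under its centre; its -x side faces roughly the robot. The jog lever stands up from the middle of its top. Its +y is the operator's left, its -y the operator's right.
- jog_lever (a joint): Jog lever angle: 0 upright, positive leaning to the box's -y (right), negative to +y (left). Pivot along the box's x, 48 mm above the counter. Spring-centred: at 0.20 rad (about 2 N at the paddle) it turns firmer, at 0.30 rad (4 to 5 N) the drive surely runs, stop at 0.40 (about 8 N). Held right it turns the display anticlockwise from above, held left clockwise.
- paddle (a point): Centre of the lever's black flat paddle, 57 mm above the pivot (105 mm above the counter when upright). The paddle is 26 mm along the box's x, 13 mm along its y and 50 mm tall.
- pot_center (a point): Centre, half-way up, of the single loose round brown pot that is to be placed: 70 mm high, empty, open at the top, foot 46 mm across, tapering out to 58 mm, with a straight rim band 64 mm across over its top 20 mm. Upright on the counter, 60 g more or less. Its z axis is the pot's axis.
- pot: The same pot; origin at the centre of its underside.
- pot_stack: Loose stack of six nested round brown pots, 64 mm across, 134 mm high, origin at the centre of its underside; stands about 105 mm from the single pot, to be left alone.
- square_pot: Loose square brown pot, 60 mm wide, 66 mm high, origin at the centre of its underside; stands about 105 mm from the single pot on the side away from the stack, to be left alone.
- label_sign: Loose blank wooden sign: plate 85 mm wide on a stake over a foot of 45 x 80 mm, 115 mm high, origin at the centre of its underside; behind the switch box, to be left alone.
- trowel: Loose hand trowel lying flat, 260 mm long, up to 24 mm high, origin under the neck, handle to its -x; in front of the switch box, to be left alone.
Things that resemble listed ones, but are neither listed nor needed, are in the scene too. Of the things that look like the switch_box, the larger one is meant. What is shaped like the pot but grey is not meant.

How it is judged:
By the outcome, as a careful person would: the job done as asked, in the order asked, and still so for the second after the job is handed in, with the robot touching nothing.
It also fails if it takes over 72 s, if anything falls off the work surface, if the arm or the gripper's body presses on something with over 40 N, if the wrist force passes 120 N, or if a joint passes its speed limit or range.

ROBOT

A 6-joint arm with a two-finger parallel gripper is mounted at the origin on the work surface. World frame = base frame: x ahead of the robot, y to its left, z up, the work surface at z = 0. Lengths are in m, angles in rad, forces in N, time in s.
With the tool pointing down it reaches from about 0.35 to 0.775 m from the base axis. Payload 7.3 kg.
Tool frame: the origin (TCP) lies midway between the tips of the shut fingers; the grasp point (between the pads) lies 19 mm behind it (robot.grasp_offset is the z of the grasp point in the tool frame, in m); z points along the fingers, y is the direction in which the jaws open and shut (so a half turn about z gives the same grasp; the last joint's range is limited). The gripper opens to 92 mm and grips with 3 to 60 N. Pads are 19 mm wide; open, the fingers measure 130 mm over their backs; the gripper's body (75 mm by 190 mm) begins 47 mm behind the grasp point.
Start: joints at [-1.351, 0.342, 1.524, -0, 1.275, -0.146], TCP at [0.188, -0.49, 0.227] pointing down, gripper open.
Joint ranges: [-2.53, 2.53], [-0.77, 2.02], [0.04, 2.7], [-1, 4.14], [0.28, 2.66], [-3.11, 3.11]. Speed limits (rad/s): [2.57, 2.57, 3.14, 3.14, 3.14, 3.14].

INTERFACE

Orientations are given as [roll, pitch, yaw] about the fixed x, y, z axes, in that order (R = Rz(yaw) Ry(pitch) Rx(roll)).
In Python, from cell import observe, imaging, workorder, robot gives the robot as it stands. The module is installed in compiled form; this text tells all that it offers.
- The arm moves only by the tool send_rows, never from a script. Its argument "series" is a list of rows, each a list of 7 numbers: the shift along the tool's x, y, z in m, then the turn, a rotation vector about the tool's x, y, z in rad, then the closure, from 0 (fully open) to 1 (shut). A call has 1 to 5 rows; each row shifts and turns the commanded pose from where the row before left it, along the tool's axes as they then stand; what a row does not reach is not made up. A row lasts 1/12 s, in which the tool goes at most 41.7 mm and 7.16 degrees, less where a joint would pass 70% of its speed; a pose out of reach is approached as far as the arm can. A call is refused whole if a number of a shift passes 0.0417 or a number of a turn 0.125, either way. A call with a gripper value outside its range is refused whole. The fingers move at their own pace and stop on an object; "newtons" is the grip in N (left out, the last holds). Time passes only in rows, so rows that do not move let the fingers close. It gives the time, the measured TCP pose, the force and the opening at its end, in the units of the state.
- observe(): the state, without advancing time (a new reading comes with each control period).
- imaging.read_camera(name): name is "scene" or "side" or "wrist"; returns a dict with "color" (400x640x3 uint8, red, green, blue), "range_z" (400x640 float32, m along the optical axis (not along the pixel's ray), 0 where there is no reading), "vfov" (degrees; the focal length in pixels is half the picture's height over the tangent of half this angle, whatever the lens; pixels are square), "cx", "cy" (the principal point, pixels), "dist_coeffs" ([k1, k2, p1, p2, k3] as OpenCV has them; the pictures are not rectified), "T" (4x4, takes a point from camera to world coordinates). Camera axes: x right, y down, z forward; pixel columns grow to the right and rows downward; lengths in m; the calibration is good to about 2 mm. A picture is of the moment at which its call begins.
- workorder.hand_in(): hands the job in, once; it reports no verdict.
The state is a dict: "time": time; "qpos": joint angles; "qvel": joint speeds; "joint_efforts": joint torques, N m; "tool_pos": TCP position; "tool_rot": TCP orientation; "contact_force": force on the tool from outside, world axes, zero at the start; "torque": the same for the moment, N m; "opening": finger opening in m.
Only numpy, scipy, OpenCV 4.12 (cv2) and the standard library are available. Lean on these libraries where they do the work, as an engineer would, in place of code of your own. Each camera call takes 0.05 s, during which the arm holds its last target.

## Working session

There is one attempt and no reset: what is moved stays moved. The work goes in short steps, Python scripts to look and compute and a tool call to move; the robot and the scene stay as the last step left them, time stands still between calls to the robot, and variables do not carry over. Pictures are saved under pics/ and viewed, and the job is handed in when it is done.

Besides the shell and the picture viewer there is one more tool, called after "Emit:" as name([rows], argument=value, ...), one row to a line, values as JSON. send_rows: Moves the arm, as the interface text tells. Its arguments: {"type":"object","properties":{"series":{"type":"array","items":{"type":"array","items":{"type":"number"}}},"newtons":{"type":"number"}},"required":["series"]}

```bash
ls; mkdir -p pics; python3 - <<'E'
from cell import observe, imaging, workorder, robot
import cv2, numpy as np
print(observe()); print(robot.grasp_offset)
for n in ["scene","side","wrist"]:
    d=imaging.read_camera(n); cv2.imwrite(f"pics/{n}0.png",d["color"][:,:,::-1])
    np.savez(f"{n}0.npz",**d); print(n,d["vfov"],d["cx"],d["cy"],d["dist_coeffs"],np.round(d["T"],3).tolist(),(d["range_z"]>0).mean())
E
```

```text
pics
{'time': 0.0, 'qpos': array([-1.35103315e+00,  3.42717860e-01,  1.52501955e+00,  4.02343755e-06,
        1.27539784e+00, -1.46004788e-01]), 'qvel': array([-0.00084933, -0.00077838,  0.00032278,  0.00052309, -0.00026492,
        0.00088239]), 'joint_efforts': array([-2.00784125e-03, -4.31250823e+01, -2.44222015e+01,  7.15545123e-02,
        5.58232516e-02, -1.10853248e-04]), 'tool_pos': array([ 0.18770457, -0.48986061,  0.22604661]), 'tool_rot': array([-3.14006703e+00, -2.28232742e-04,  3.65766613e-01]), 'contact_force': array([-0.20479616, -0.65808511,  0.37899983]), 'torque': array([-0.04483193, -0.00196693,  0.00098416]), 'opening': 0.09195602852155381}
-0.0188
scene 57.2348795610051 318.3729468595957 200.7434583598133 [0.00572114 0.         0.         0.         0.        ] [[-0.122, 0.76, -0.638, 1.144], [0.992, 0.084, -0.09, 0.082], [-0.014, -0.644, -0.765, 0.911], [0.0, 0.0, 0.0, 1.0]] 0.996
side 57.40343905887031 315.4542726921564 197.75999827312495 [-0.06984679  0.          0.          0.          0.        ] [[-0.901, -0.266, 0.341, 0.064], [-0.433, 0.584, -0.687, 0.774], [-0.016, -0.767, -0.642, 0.815], [0.0, 0.0, 0.0, 1.0]] 0.9959140625
wrist 59.30716227934024 318.8878876741565 205.5369550294732 [-0.07483609  0.          0.          0.          0.        ] [[0.357, -0.905, -0.231, 0.249], [-0.934, -0.347, -0.086, -0.466], [-0.002, 0.247, -0.969, 0.384], [0.0, 0.0, 0.0, 1.0]] 0.99507421875
```

View pics/scene0.png

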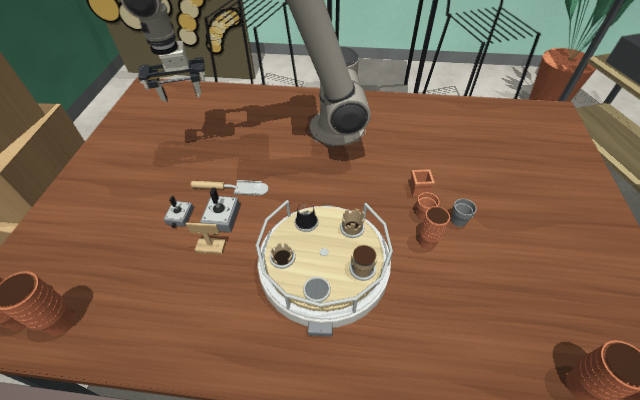

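View pics/side0.png

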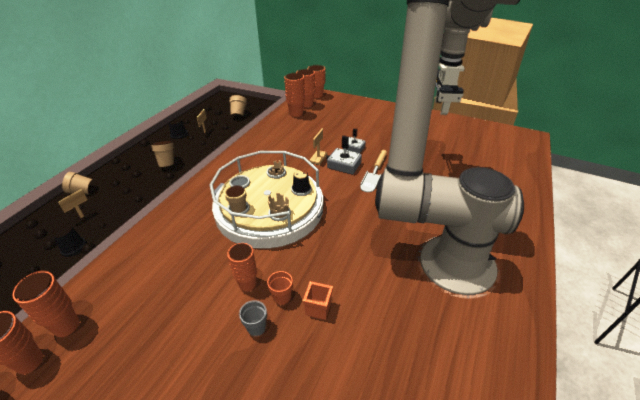

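View pics/wrist0.png

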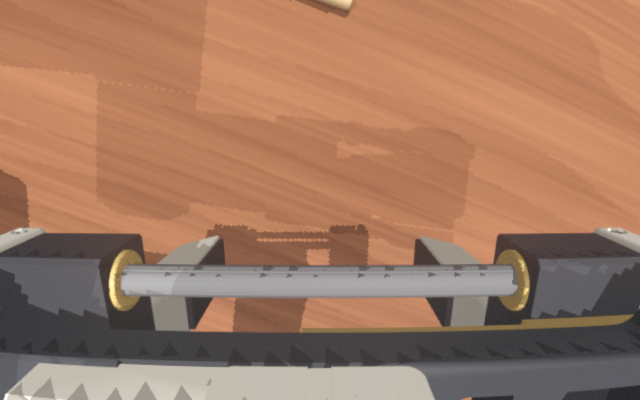

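```bash
cat > h.py <<'E'
import numpy as np, cv2
def load(n): return dict(np.load(n+".npz"))
def K(d):
    f=200/np.tan(np.radians(float(d["vfov"]))/2); return np.array([[f,0,float(d["cx"])],[0,f,float(d["cy"])],[0,0,1]])
def rays(d,uv):
    p=cv2.undistortPoints(np.asarray(uv,float).reshape(-1,1,2),K(d),d["dist_coeffs"]).reshape(-1,2)
    return np.c_[p,np.ones(len(p))]
def cloud(d):
    v,u=np.mgrid[0:400,0:640]
    r=rays(d,np.c_[u.ravel(),v.ravel()])*d["range_z"].reshape(-1,1)
    return (r@d["T"][:3,:3].T+d["T"][:3,3]).reshape(400,640,3)
def plane(d,uv,z):
    r=rays(d,uv)@d["T"][:3,:3].T; o=d["T"][:3,3]
    return o+r*((z-o[2])/r[:,2])[:,None]
def proj(d,P):
    T=np.linalg.inv(d["T"]); rv=cv2.Rodrigues(T[:3,:3])[0]
    return cv2.projectPoints(np.asarray(P,float).reshape(-1,1,3),rv,T[:3,3],K(d),d["dist_coeffs"])[0].reshape(-1,2)
def topview(clouds,x0,x1,y0,y1,zmin,zmax,s=1000):
    # image: up = +x, left=+y
    H=int((x1-x0)*s);W=int((y1-y0)*s);im=np.zeros((H,W,3),np.uint8);zb=np.full((H,W),-1.)
    for c,col in clouds:
        P=c.reshape(-1,3);C=col.reshape(-1,3)
        m=(P[:,0]>x0)&(P[:,0]<x1)&(P[:,1]>y0)&(P[:,1]<y1)&(P[:,2]>zmin)&(P[:,2]<zmax);P=P[m];C=C[m]
        o=np.argsort(P[:,2])
        for p,cc in zip(P[o],C[o]):
            i=int((x1-p[0])*s);j=int((y1-p[1])*s)
            cv2.circle(im,(j,i),1,cc[::-1].tolist(),-1)
    return im
E
python3 - <<'E'
from h import *
for n in ["scene","side"]:
    d=load(n+"0");im=d["color"][:,:,::-1]
    c=cloud(d)
    t=topview([(c,d["color"])],0.25,0.85,-0.4,0.4,-0.01,0.2)
    for k in range(1,8): cv2.putText(t,f"{0.4-k/10:.1f}",(k*100,590),0,.4,(255,255,255))
    for k in range(0,6): cv2.putText(t,f"{0.85-k/10:.2f}",(0,k*100+5),0,.4,(255,255,255))
    cv2.imwrite(f"pics/top_{n}.png",t)
d=load("scene0");cv2.imwrite("pics/zs.png",cv2.resize(d["color"][170:340,150:490,::-1],None,fx=2.3,fy=2.3,interpolation=2))
E
```

```text
(no output)
```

View pics/top_scene.png

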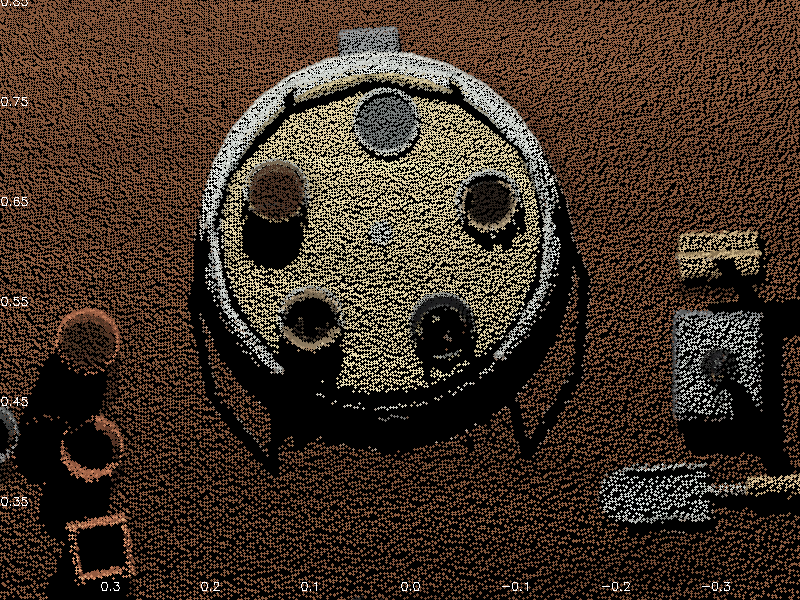

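View pics/top_side.png

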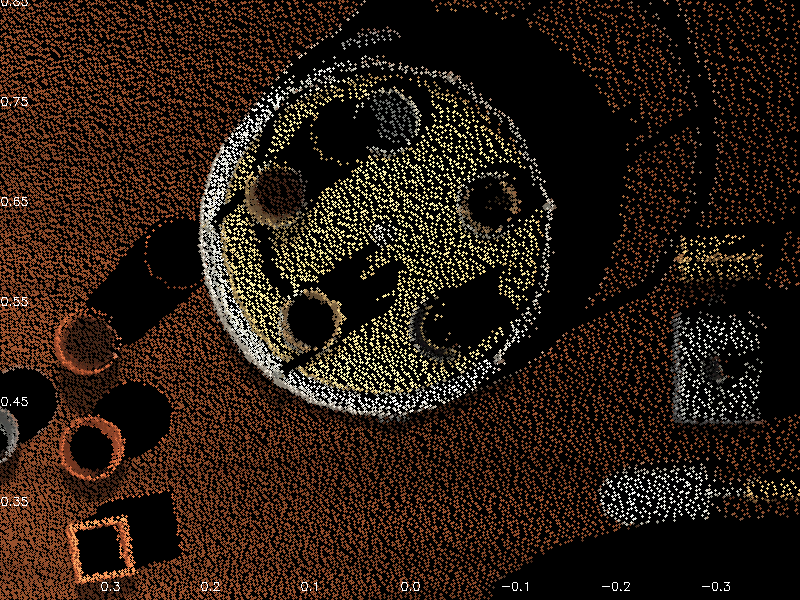

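View pics/zs.png

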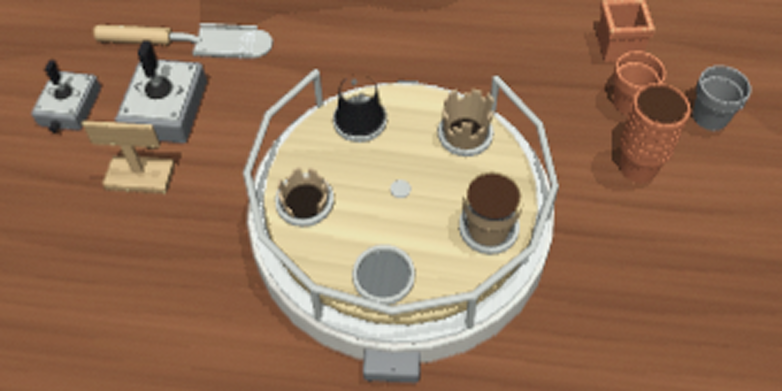

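```bash
python3 - <<'E'
from h import *
from scipy.optimize import least_squares
def circ(P,r=None):
    f=lambda q: np.hypot(P[:,0]-q[0],P[:,1]-q[1])-(q[2] if r is None else r)
    s=least_squares(f,[*P[:,:2].mean(0),.05 if r is None else r],loss='soft_l1',f_scale=.002); return s.x
for n in ["scene","side"]:
    d=load(n+"0");c=cloud(d);P=c.reshape(-1,3);C=d["color"].reshape(-1,3).astype(int)
    # plinth top
    near=np.hypot(P[:,0]-.617,P[:,1]-.027)<.2
    white=(C.min(1)>150)&(C.max(1)-C.min(1)<40)
    m=near&white&(P[:,2]>.035)&(P[:,2]<.05); print(n,"plinth n",m.sum(),np.median(P[m,2]))
    # centre via deck points: edge by angle
    dk=near&(abs(P[:,2]-.068)<.005)&(C[:,0]-C[:,2]>40)&(C[:,0]>140)
    D=P[dk]; q=np.array([.617,.027])
    for it in range(4):
        a=np.arctan2(D[:,1]-q[1],D[:,0]-q[0]);r=np.hypot(D[:,0]-q[0],D[:,1]-q[1]);E=[]
        for b in np.arange(-np.pi,np.pi,.06):
            w=(a>=b)&(a<b+.06)
            if w.sum()>20: E.append(D[w][np.argmax(r[w])])
        E=np.array(E); q=circ(E)[:2]
    print("deck edge",circ(E),"z",np.median(D[:,2]))
    S=P[m];a=np.arctan2(S[:,1]-q[1],S[:,0]-q[0]);r=np.hypot(S[:,0]-q[0],S[:,1]-q[1]);E=[]
    for b in np.arange(-np.pi,np.pi,.06):
        w=(a>=b)&(a<b+.06)
        if w.sum()>8: E.append(S[w][np.argmax(r[w])])
    E=np.array(E);print("plinth",circ(E))
    # rail
    m=near&(P[:,2]>.108)&(P[:,2]<.13)&(np.hypot(P[:,0]-q[0],P[:,1]-q[1])>.15)
    a=np.degrees(np.arctan2(P[m,1]-q[1],P[m,0]-q[0])); h=np.histogram(a%360,np.arange(0,361,5)); print("rail",h[0]); aa=np.sort(a%360); w=aa[(aa>100)&(aa<260)]; print("ends",aa[aa<180][-5:],aa[aa>180][:5])
    # grey disc
    m=near&(P[:,0]>.69)&(abs(P[:,1]-.023)<.045)&(abs(P[:,2]-.068)<.015)&(C.max(1)-C.min(1)<35)
    R=P[m];print("ring",m.sum(),R[:,:2].mean(0),(R[:,:2].max(0)+R[:,:2].min(0))/2,np.ptp(R[:,:2],axis=0),np.percentile(R[:,2],[5,50,95]))
    # pot rim
    for nm,x,y,zz in [("pot",.405,.316,.07),("stack",.515,.32,.134),("grey",.415,.41,.07)]:
        m=(np.hypot(P[:,0]-x,P[:,1]-y)<.045)&(abs(P[:,2]-zz)<.006);print(nm,m.sum(),circ(P[m]),np.median(P[m,2]))
        # top outline
    m=(abs(P[:,0]-.30)<.05)&(abs(P[:,1]-.31)<.05)&(abs(P[:,2]-.066)<.005);print("sq",cv2.minAreaRect((P[m,:2]*1000).astype(np.float32)))
    m=(abs(P[:,0]-.485)<.09)&(abs(P[:,1]+.31)<.07)&(abs(P[:,2]-.045)<.004);print("box",m.sum(),cv2.minAreaRect((P[m,:2]*1000).astype(np.float32)))
    m=(abs(P[:,0]-.485)<.05)&(abs(P[:,1]+.31)<.05)&(P[:,2]>.075)&(P[:,2]<.14);print("paddle",m.sum(),P[m].min(0),P[m].max(0),np.median(P[m],axis=0))
    m=(abs(P[:,0]-.6)<.05)&(abs(P[:,1]+.31)<.07)&(P[:,2]>.015)&(P[:,2]<.14);print("sign",P[m].min(0),P[m].max(0))
E
```

```text
scene plinth n 1375 0.04697544493837902
deck edge [0.61735677 0.01904814 0.15709197] z 0.06800089500493045
plinth [0.61878344 0.01943481 0.17968797]
rail [19 25 23 22 24 23 28 21 21 22 19 19 19 17 17 17 14 21 16 15 15 13 14 14
 16 16 13 12 19  1  0  0  0  0  0  0  0  0  0  0  0  0  0  0 11 14 14 11
 14 17 12 16 13 14 16 18 15 16 18 17 15 18 16 15 17 17 21 28 21 22 22 26]
ends [143.93073448 144.00948876 144.07207974 144.66705453 145.1801297 ] [222.31525745 222.87405812 223.25937461 223.35823511 223.6038727 ]
ring 584 [0.72965402 0.01433404] [0.73948819 0.02341509] [0.09009701 0.08860261] [0.0661439  0.06927637 0.07885065]
pot 84 [0.40252755 0.30840349 0.03015757] 0.06898602029479767
stack 346 [0.51036818 0.31139448 0.022011  ] 0.13490193831940883
grey 105 [0.41579002 0.41310459 0.03036061] 0.0691124019873759
sq ((302.10076904296875, 299.2358703613281), (64.97595977783203, 60.29986572265625), 9.223529815673828)
box 586 ((484.3418884277344, -317.3258056640625), (86.98856353759766, 109.52442169189453), 89.88153076171875)
paddle 107 [ 0.46972861 -0.32528704  0.08331714] [ 0.49788496 -0.31
[... 670 characters left out ...]
 0.00710813] [0.73937763 0.0234844 ] [0.09410436 0.08454784] [0.06728723 0.07084984 0.07944947]
pot 140 [0.40161497 0.30843177 0.0305275 ] 0.06883685068602396
stack 384 [0.50642728 0.31425002 0.02232282] 0.13494788092040805
grey 166 [0.41462934 0.41327018 0.03005732] 0.06956628687935329
sq ((300.2803649902344, 298.53094482421875), (60.56519317626953, 63.23164749145508), 9.853693962097168)
box 305 ((481.4453125, -317.8476867675781), (93.03417205810547, 107.62140655517578), 88.32189178466797)
paddle 91 [ 0.46856979 -0.32852917  0.07695619] [ 0.49257983 -0.31068667  0.13350267] [ 0.48000229 -0.316545    0.10918696]
sign [ 0.55002298 -0.36159882  0.01506384] [ 0.61479272 -0.27516373  0.11951778]
```

Emit:
send_rows([
  [0.035, -0.01, 0, 0, 0, 0.122, 1],
  [0.034, -0.014, 0, 0, 0, 0.122, 1],
  [0.032, -0.018, 0, 0, 0, 0.122, 1],
  [0.029, -0.022, 0, 0, 0, 0, 1],
  [0.029, -0.022, 0, 0, 0, 0, 1],
], newtons=10)

```text
time: 0.57
tool_pos: [0.3311, -0.3811, 0.2265]
tool_rot: [-3.141, 0.0, 0.012]
contact_force: [0.2, -1.1, -0.7]
opening: 0.0629
```

Emit:
send_rows([
  [0.029, -0.022, 0, 0, 0, 0, 1],
  [0.029, -0.022, 0, 0, 0, 0, 1],
  [0.029, -0.022, 0, 0, 0, 0, 1],
  [0.029, -0.022, 0, 0, 0, 0, 1],
  [0.029, -0.022, 0, 0, 0, 0, 1],
])

```text
time: 0.98
tool_pos: [0.4748, -0.2689, 0.2265]
tool_rot: [-3.141, 0.0, 0.013]
contact_force: [0.8, -0.4, -0.2]
opening: 0.0301
```

```bash
python3 - <<'E'
from h import *
from scipy.optimize import least_squares
q=np.array([.6175,.0188])
for n in ["scene","side"]:
    d=load(n+"0");im=d["color"][:,:,::-1]
    P=cloud(d);hs=cv2.cvtColor(im.copy(),cv2.COLOR_BGR2HSV)
    # grey disc floor contour -> plane; 
    m=((hs[...,1]<70)&(np.hypot(P[...,0]-.728,P[...,1]-.023)<.05)&(P[...,2]>.06)&(P[...,2]<.085)).astype(np.uint8)
    col=P[(m>0)&(P[...,2]>.074)]
    f=lambda v:np.hypot(col[:,0]-v[0],col[:,1]-v[1])-.0315
    s=least_squares(f,[.728,.023],loss='soft_l1',f_scale=.002).x
    print(n,len(col),s,np.hypot(*(s-q)),np.degrees(np.arctan2(*(s-q)[::-1])))
E
```

```text
scene 165 [0.72907678 0.01397627] 0.11168100223788156 -2.4754937717312964
side 61 [0.72816955 0.01347453] 0.11079761223556243 -2.7549742591679944
```

Emit:
send_rows([
  [0.008, 0, 0.025, 0, 0, 0, 1],
  [0, 0, 0.025, 0, 0, 0, 1],
  [0, 0, 0.025, 0, 0, 0, 1],
  [0, 0, 0.025, 0, 0, 0, 1],
  [0, 0, 0.026, 0, 0, 0, 1],
])

```text
time: 1.4
tool_pos: [0.4817, -0.27, 0.0995]
tool_rot: [3.142, 0.0, 0.014]
contact_force: [1.0, -0.7, 0.0]
opening: 0.0012
```

```bash
python3 - <<'E'
from cell import observe, imaging
from h import *
for n in ["scene","wrist"]:
    d=imaging.read_camera(n); np.savez(n+"1.npz",**d)
    im=d["color"][:,:,::-1]
    cv2.imwrite(f"pics/{n}1.png",im if n=="wrist" else cv2.resize(im[120:300,100:420],None,fx=2.4,fy=2.4))
o=observe();print(o["tool_pos"],o["opening"],o["contact_force"],o["time"])
E
```

```text
[ 0.47930467 -0.26849185  0.09670835] 0.00033532473018381317 [-0.11102903  1.01171893  1.04632934] 1.5
```

View pics/scene1.png

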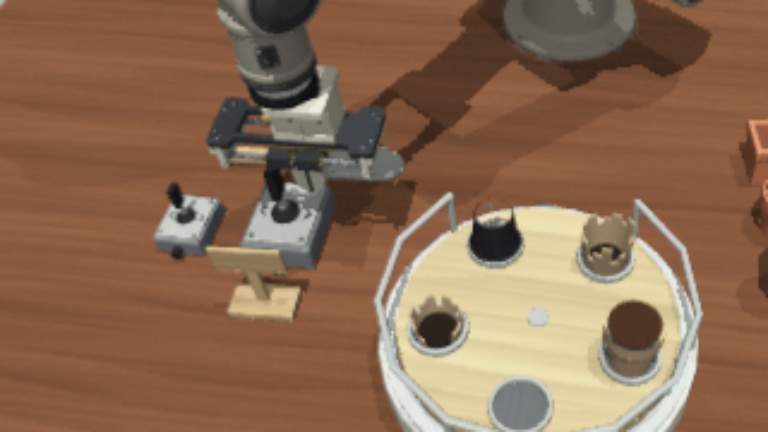

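View pics/wrist1.png

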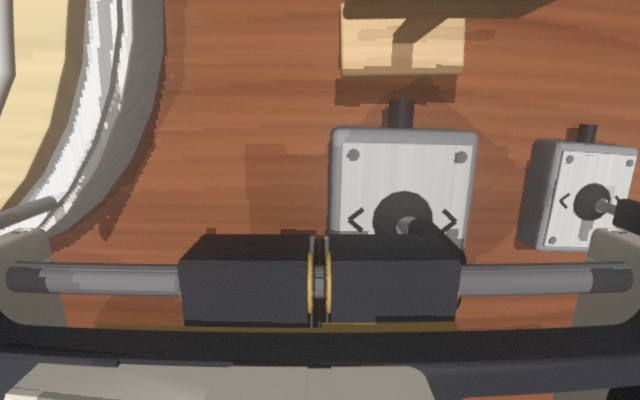

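Emit:
send_rows([
  [0.002, 0.01, 0, 0, 0, 0, 1],
  [0, 0.01, 0, 0, 0, 0, 1],
  [0, 0.006, 0, 0, 0, 0, 1],
  [0, 0.004, 0, 0, 0, 0, 1],
  [0, 0.002, 0, 0, 0, 0, 1],
])

```text
time: 1.92
tool_pos: [0.4845, -0.3037, 0.1019]
tool_rot: [3.14, -0.002, 0.012]
contact_force: [0.3, 1.1, 1.5]
opening: 0.0007
```

Emit:
send_rows([
  [0, 0.003, 0, 0, 0, 0, 1],
  [0, 0.003, 0, 0, 0, 0, 1],
  [0, 0, 0, 0, 0, 0, 1],
])

```text
time: 2.17
tool_pos: [0.4842, -0.3087, 0.101]
tool_rot: [3.141, -0.0, 0.013]
contact_force: [-0.1, 0.8, 0.8]
opening: 0.0004
```

Emit:
send_rows([
  [0, 0.003, 0, 0, 0, 0, 1],
  [0, 0.002, 0, 0, 0, 0, 1],
  [0, 0, 0, 0, 0, 0, 1],
])

```text
time: 2.42
tool_pos: [0.4842, -0.3132, 0.1005]
tool_rot: [-3.141, 0.0, 0.013]
contact_force: [0.7, 2.8, -0.2]
opening: 0.0003
```

```bash
cat > look.py <<'E'
import sys
from cell import observe, imaging
from h import *
k=sys.argv[1]
d=imaging.read_camera("scene"); np.savez("scene"+k+".npz",**d)
im=d["color"][:,:,::-1]
cv2.imwrite(f"pics/scene{k}.png",cv2.resize(im[120:340,100:420],None,fx=2.4,fy=2.4))
o=observe();print(o["tool_pos"],o["opening"],o["contact_force"],o["time"])
E
python3 look.py 2
```

```text
[ 0.48420468 -0.31310539  0.10051556] 0.0008044235746168997 [0.80706527 2.34514249 0.59784844] 2.4667
```

View pics/scene2.png

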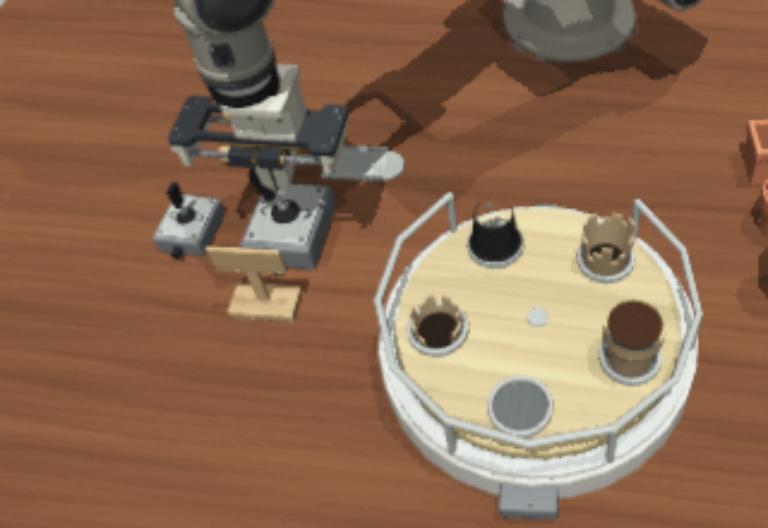

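Emit:
send_rows([
  [0, 0.003, 0, 0, 0, 0, 1],
  [0, 0.002, 0, 0, 0, 0, 1],
  [0, 0, 0, 0, 0, 0, 1],
])

```text
time: 2.72
tool_pos: [0.4841, -0.3181, 0.1004]
tool_rot: [-3.141, 0.001, 0.013]
contact_force: [0.4, 3.5, 0.1]
opening: 0.0007
```

Emit:
send_rows([
  [0, 0.001, 0, 0, 0, 0, 1],
  [0, 0, 0, 0, 0, 0, 1],
])

```text
time: 2.88
tool_pos: [0.4841, -0.319, 0.1005]
tool_rot: [-3.141, 0.001, 0.013]
contact_force: [-0.3, 4.6, -1.1]
opening: 0.0005
```

```bash
python3 look.py 3
```

```text
[ 0.48413229 -0.31890725  0.10048242] 0.0005207118215802399 [ 0.14148279  4.909508   -1.11172669] 2.9333
```

View pics/scene3.png

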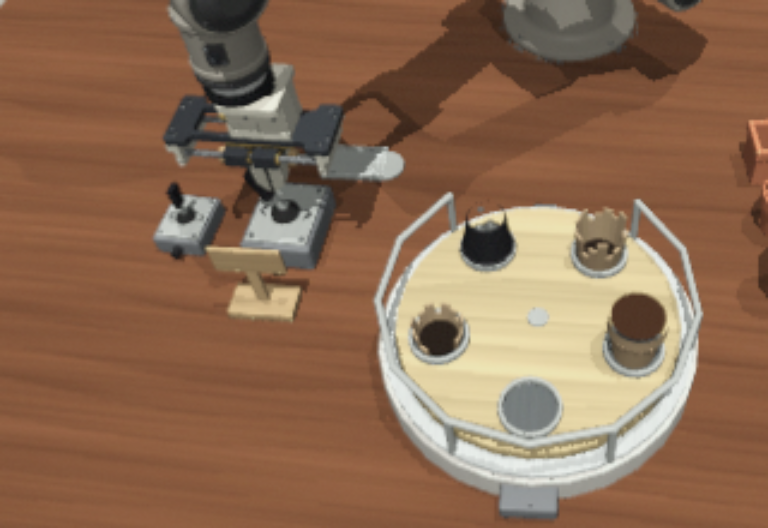

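Emit:
send_rows([
  [0, 0.001, 0, 0, 0, 0, 1],
  [0, 0, 0, 0, 0, 0, 1],
  [0, 0, 0, 0, 0, 0, 1],
  [0, 0, 0, 0, 0, 0, 1],
  [0, 0, 0, 0, 0, 0, 1],
])

```text
time: 3.35
tool_pos: [0.4842, -0.3202, 0.1007]
tool_rot: [-3.141, 0.0, 0.013]
contact_force: [-0.7, 4.1, -2.0]
opening: 0.0005
```

```bash
cat > ang.py <<'E'
import sys
from h import *
q=np.array([.6175,.0188])
def ring(d):
    P=cloud(d).reshape(-1,3);C=d["color"].reshape(-1,3).astype(int)
    r=np.hypot(P[:,0]-q[0],P[:,1]-q[1])
    m=(abs(r-.112)<.036)&(P[:,2]>.06)&(P[:,2]<.083)&(C.max(1)-C.min(1)<30)&(C.max(1)>75)
    X=P[m,:2]
    # seed: disc position with most points within 29 mm
    th=np.radians(np.arange(0,360,2));ctr=q+.112*np.c_[np.cos(th),np.sin(th)]
    n=[(np.hypot(*(X-c).T)<.029).sum() for c in ctr]
    c=ctr[int(np.argmax(n))]
    for _ in range(10): c=X[np.hypot(*(X-c).T)<.034].mean(0)
    a=np.degrees(np.arctan2(*(c-q)[::-1]))%360
    return a,max(n),c,np.hypot(*(c-q))
if __name__=="__main__":
    from cell import observe,imaging
    o=observe()
    for n in sys.argv[2:]:
        d=imaging.read_camera(n);np.savez(f"{n}{sys.argv[1]}.npz",**d);cv2.imwrite(f"pics/{n}{sys.argv[1]}.png",d["color"][:,:,::-1])
        print(n,round(observe()["time"],3),ring(d))
    print(o["time"],o["contact_force"])
E
python3 -c "
from ang import *
print(ring(load('scene0')),ring(load('side0')),ring(load('scene2')),ring(load('scene3')))"
python3 ang.py 4 scene side
```

```text
(np.float64(356.5588122017356), np.int64(380), array([0.72386559, 0.01240398]), np.float64(0.10655771911766795)) (np.float64(352.53114215152215), np.int64(119), array([0.73558545, 0.00331905]), np.float64(0.11909590400691013)) (np.float64(356.68037328667845), np.int64(382), array([0.72355751, 0.01264831]), np.float64(0.10623577439043944)) (np.float64(2.0488973437671523), np.int64(393), array([0.72424336, 0.02261877]), np.float64(0.10681164318895126))
scene 3.4 (np.float64(10.871023117000597), np.int64(385), array([0.72245696, 0.03895648]), np.float64(0.10687491550518763))
side 3.45 (np.float64(6.3602805514743155), np.int64(135), array([0.73404341, 0.03179064]), np.float64(0.11726517994888119))
3.35 [-0.70530519  4.1111087  -1.96084023]
```

Emit:
send_rows([
  [0, 0, 0, 0, 0, 0, 1],
  [0, 0, 0, 0, 0, 0, 1],
  [0, 0, 0, 0, 0, 0, 1],
  [0, 0, 0, 0, 0, 0, 1],
  [0, 0, 0, 0, 0, 0, 1],
])

```text
time: 3.87
tool_pos: [0.4843, -0.3203, 0.1007]
tool_rot: [-3.142, 0.0, 0.013]
contact_force: [-1.2, 4.1, -0.4]
opening: 0.0007
```

Emit:
send_rows([
  [0, 0, 0, 0, 0, 0, 1],
  [0, 0, 0, 0, 0, 0, 1],
  [0, 0, 0, 0, 0, 0, 1],
  [0, 0, 0, 0, 0, 0, 1],
  [0, 0, 0, 0, 0, 0, 1],
])

```text
time: 4.28
tool_pos: [0.4843, -0.3203, 0.1007]
tool_rot: [3.142, 0.0, 0.013]
contact_force: [-1.4, 4.7, -1.5]
opening: 0.0004
```

Emit:
send_rows([
  [0, 0, 0, 0, 0, 0, 1],
  [0, 0, 0, 0, 0, 0, 1],
  [0, 0, 0, 0, 0, 0, 1],
  [0, 0, 0, 0, 0, 0, 1],
  [0, 0, 0, 0, 0, 0, 1],
])

```text
time: 4.7
tool_pos: [0.4843, -0.3202, 0.1007]
tool_rot: [-3.142, 0.0, 0.013]
contact_force: [-1.5, 4.4, -2.0]
opening: 0.0009
```

Emit:
send_rows([
  [0, 0, 0, 0, 0, 0, 1],
  [0, 0, 0, 0, 0, 0, 1],
  [0, 0, 0, 0, 0, 0, 1],
  [0, 0, 0, 0, 0, 0, 1],
  [0, 0, 0, 0, 0, 0, 1],
])

```text
time: 5.12
tool_pos: [0.4843, -0.3203, 0.1007]
tool_rot: [3.142, 0.0, 0.013]
contact_force: [-1.7, 5.8, -1.6]
opening: 0.0001
```

Emit:
send_rows([
  [0, 0, 0, 0, 0, 0, 1],
  [0, 0, 0, 0, 0, 0, 1],
  [0, 0, 0, 0, 0, 0, 1],
  [0, 0, 0, 0, 0, 0, 1],
  [0, 0, 0, 0, 0, 0, 1],
])

```text
time: 5.53
tool_pos: [0.4843, -0.3202, 0.1007]
tool_rot: [-3.142, 0.0, 0.013]
contact_force: [-0.4, 5.3, -1.6]
opening: 0.0006
```

```bash
python3 ang.py 5 scene side
```

```text
scene 5.583 (np.float64(50.00218756554779), np.int64(387), array([0.68689579, 0.10150909]), np.float64(0.10796559440039924))
side 5.633 (np.float64(43.438274309606534), np.int64(165), array([0.69779562, 0.09483346]), np.float64(0.11058243053548213))
5.5333 [-0.40513483  5.34979349 -1.60037025]
```

Emit:
send_rows([
  [0, 0, 0, 0, 0, 0, 1],
  [0, 0, 0, 0, 0, 0, 1],
  [0, 0, 0, 0, 0, 0, 1],
  [0, 0, 0, 0, 0, 0, 1],
  [0, 0, 0, 0, 0, 0, 1],
])

```text
time: 6.05
tool_pos: [0.4843, -0.3203, 0.1007]
tool_rot: [3.142, 0.0, 0.013]
contact_force: [-0.9, 4.9, -1.5]
opening: 0.0003
```

Emit:
send_rows([
  [0, 0, 0, 0, 0, 0, 1],
  [0, 0, 0, 0, 0, 0, 1],
  [0, 0, 0, 0, 0, 0, 1],
  [0, 0, 0, 0, 0, 0, 1],
  [0, 0, 0, 0, 0, 0, 1],
])

```text
time: 6.47
tool_pos: [0.4843, -0.3203, 0.1007]
tool_rot: [3.142, 0.0, 0.013]
contact_force: [-1.5, 4.9, -1.6]
opening: 0.0009
```

Emit:
send_rows([
  [0, 0, 0, 0, 0, 0, 1],
  [0, 0, 0, 0, 0, 0, 1],
  [0, 0, 0, 0, 0, 0, 1],
  [0, 0, 0, 0, 0, 0, 1],
  [0, 0, 0, 0, 0, 0, 1],
])

```text
time: 6.88
tool_pos: [0.4843, -0.3203, 0.1007]
tool_rot: [3.141, 0.0, 0.013]
contact_force: [-1.5, 5.2, -1.7]
opening: 0.001
```

Emit:
send_rows([
  [0, 0, 0, 0, 0, 0, 1],
  [0, 0, 0, 0, 0, 0, 1],
  [0, 0, 0, 0, 0, 0, 1],
  [0, 0, 0, 0, 0, 0, 1],
  [0, 0, 0, 0, 0, 0, 1],
])

```text
time: 7.3
tool_pos: [0.4843, -0.3203, 0.1007]
tool_rot: [3.142, 0.0, 0.013]
contact_force: [-0.3, 5.1, -0.3]
opening: 0.0007
```

Emit:
send_rows([
  [0, 0, 0, 0, 0, 0, 1],
  [0, 0, 0, 0, 0, 0, 1],
  [0, 0, 0, 0, 0, 0, 1],
  [0, 0, 0, 0, 0, 0, 1],
  [0, 0, 0, 0, 0, 0, 1],
])

```text
time: 7.72
tool_pos: [0.4843, -0.3203, 0.1007]
tool_rot: [3.142, 0.0, 0.013]
contact_force: [-1.7, 4.9, -1.8]
opening: 0.0006
```

Emit:
send_rows([
  [0, 0, 0, 0, 0, 0, 1],
  [0, 0, 0, 0, 0, 0, 1],
  [0, 0, 0, 0, 0, 0, 1],
  [0, 0, 0, 0, 0, 0, 1],
  [0, 0, 0, 0, 0, 0, 1],
])

```text
time: 8.13
tool_pos: [0.4843, -0.3203, 0.1007]
tool_rot: [3.142, 0.0, 0.013]
contact_force: [-2.3, 4.8, -1.8]
opening: 0.0006
```

Emit:
send_rows([
  [0, 0, 0, 0, 0, 0, 1],
  [0, 0, 0, 0, 0, 0, 1],
  [0, 0, 0, 0, 0, 0, 1],
  [0, 0, 0, 0, 0, 0, 1],
  [0, 0, 0, 0, 0, 0, 1],
])

```text
time: 8.55
tool_pos: [0.4843, -0.3203, 0.1007]
tool_rot: [-3.142, 0.0, 0.013]
contact_force: [-1.2, 4.7, -1.5]
opening: 0.0004
```

Emit:
send_rows([
  [0, 0, 0, 0, 0, 0, 1],
  [0, 0, 0, 0, 0, 0, 1],
  [0, 0, 0, 0, 0, 0, 1],
  [0, 0, 0, 0, 0, 0, 1],
  [0, 0, 0, 0, 0, 0, 1],
])

```text
time: 8.97
tool_pos: [0.4843, -0.3203, 0.1007]
tool_rot: [3.142, 0.0, 0.013]
contact_force: [-1.3, 4.4, -1.5]
opening: 0.0002
```

Emit:
send_rows([
  [0, 0, 0, 0, 0, 0, 1],
  [0, 0, 0, 0, 0, 0, 1],
  [0, 0, 0, 0, 0, 0, 1],
  [0, 0, 0, 0, 0, 0, 1],
  [0, 0, 0, 0, 0, 0, 1],
])

```text
time: 9.38
tool_pos: [0.4843, -0.3203, 0.1007]
tool_rot: [3.142, 0.0, 0.013]
contact_force: [-1.7, 4.9, -0.8]
opening: 0.0005
```

Emit:
send_rows([
  [0, 0, 0, 0, 0, 0, 1],
  [0, 0, 0, 0, 0, 0, 1],
  [0, 0, 0, 0, 0, 0, 1],
  [0, 0, 0, 0, 0, 0, 1],
  [0, 0, 0, 0, 0, 0, 1],
])

```text
time: 9.8
tool_pos: [0.4843, -0.3203, 0.1007]
tool_rot: [3.142, 0.0, 0.013]
contact_force: [-1.3, 4.3, -0.8]
opening: 0.0004
```

Emit:
send_rows([
  [0, 0, 0, 0, 0, 0, 1],
  [0, 0, 0, 0, 0, 0, 1],
  [0, 0, 0, 0, 0, 0, 1],
  [0, 0, 0, 0, 0, 0, 1],
  [0, 0, 0, 0, 0, 0, 1],
])

```text
time: 10.22
tool_pos: [0.4843, -0.3203, 0.1007]
tool_rot: [3.142, 0.0, 0.013]
contact_force: [-1.7, 4.9, -1.4]
opening: 0.0006
```

Emit:
send_rows([
  [0, 0, 0, 0, 0, 0, 1],
  [0, 0, 0, 0, 0, 0, 1],
  [0, 0, 0, 0, 0, 0, 1],
  [0, 0, 0, 0, 0, 0, 1],
  [0, 0, 0, 0, 0, 0, 1],
])

```text
time: 10.63
tool_pos: [0.4843, -0.3203, 0.1007]
tool_rot: [3.142, 0.0, 0.013]
contact_force: [-1.7, 4.4, -1.6]
opening: 0.0003
```

Emit:
send_rows([
  [0, 0, 0, 0, 0, 0, 1],
  [0, 0, 0, 0, 0, 0, 1],
  [0, 0, 0, 0, 0, 0, 1],
  [0, 0, 0, 0, 0, 0, 1],
  [0, 0, 0, 0, 0, 0, 1],
])

```text
time: 11.05
tool_pos: [0.4843, -0.3203, 0.1007]
tool_rot: [3.142, 0.0, 0.013]
contact_force: [-0.4, 4.1, -0.9]
opening: 0.0006
```

```bash
python3 ang.py 6 scene side
```

```text
scene 11.1 (np.float64(143.34658073827066), np.int64(273), array([0.52235533, 0.0895984 ]), np.float64(0.11859561953055059))
side 11.15 (np.float64(145.72909158567316), np.int64(128), array([0.53410113, 0.07562882]), np.float64(0.1009202018169436))
11.05 [-0.4178319   4.12216236 -0.91488157]
```

View pics/side6.png

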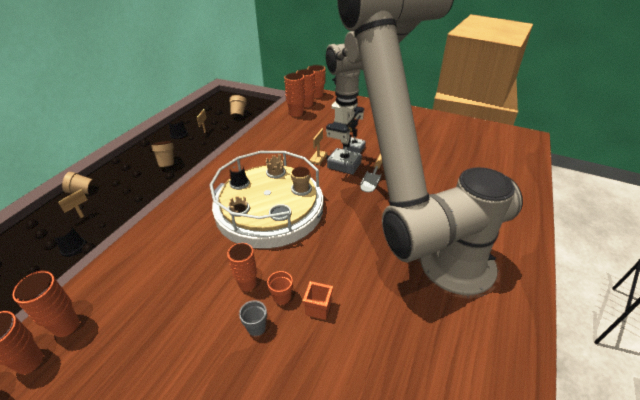

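View pics/scene6.png

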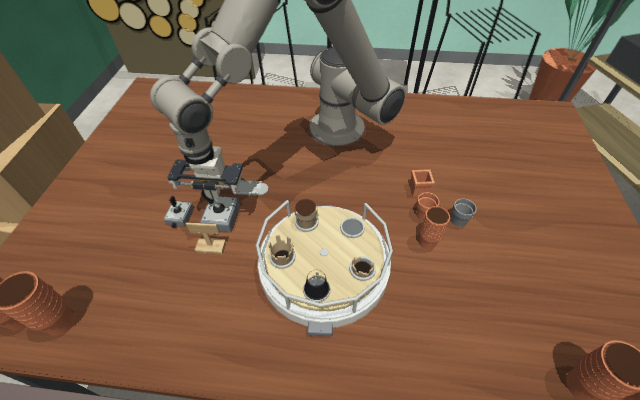

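Emit:
send_rows([
  [0, 0, 0, 0, 0, 0, 1],
  [0, 0, 0, 0, 0, 0, 1],
  [0, 0, 0, 0, 0, 0, 1],
  [0, 0, 0, 0, 0, 0, 1],
  [0, 0, 0, 0, 0, 0, 1],
])

```text
time: 11.57
tool_pos: [0.4843, -0.3203, 0.1007]
tool_rot: [3.142, 0.0, 0.013]
contact_force: [-0.7, 4.6, -1.7]
opening: 0.0003
```

Emit:
send_rows([
  [0, 0, 0, 0, 0, 0, 1],
  [0, 0, 0, 0, 0, 0, 1],
  [0, 0, 0, 0, 0, 0, 1],
  [0, 0, 0, 0, 0, 0, 1],
  [0, 0, 0, 0, 0, 0, 1],
])

```text
time: 11.98
tool_pos: [0.4843, -0.3203, 0.1007]
tool_rot: [-3.142, 0.0, 0.013]
contact_force: [-1.4, 4.9, -1.3]
opening: 0.0006
```

Emit:
send_rows([
  [0, 0, 0, 0, 0, 0, 1],
  [0, 0, 0, 0, 0, 0, 1],
  [0, 0, 0, 0, 0, 0, 1],
  [0, 0, 0, 0, 0, 0, 1],
  [0, 0, 0, 0, 0, 0, 1],
])

```text
time: 12.4
tool_pos: [0.4843, -0.3203, 0.1007]
tool_rot: [3.142, 0.0, 0.013]
contact_force: [-0.8, 4.8, -1.3]
opening: 0.0008
```

```bash
python3 ang.py 7 side scene; python3 - <<'E'
from h import *
q=np.array([.6175,.0188])
# ellipse of grey disc floor+collar via image contour, planes 0.078 (collar outer top)
for n in ["side6","scene6","side7","scene7"]:
    d=load(n);im=d["color"][:,:,::-1].copy();P=cloud(d)
    hs=cv2.cvtColor(im,cv2.COLOR_BGR2HSV)
    a=np.radians(144 if n[-1]=='6' else 167)
    c=q+.112*np.array([np.cos(a),np.sin(a)])
    # floor disc: grey darker than collar
    for it in range(2):
        m=((np.hypot(P[...,0]-c[0],P[...,1]-c[1])<.04)&(hs[...,1]<60)&(P[...,2]>.06)&(P[...,2]<.085)).astype(np.uint8)
        cs=cv2.findContours(m,cv2.RETR_EXTERNAL,cv2.CHAIN_APPROX_NONE)[0];k=max(cs,key=cv2.contourArea)
        W=plane(d,k.reshape(-1,2),.078)[:,:2]; 
        (x,y),r=cv2.minEnclosingCircle((W*1000).astype(np.float32)); c=np.array([x,y])/1000
    w=np.array([x,y])/1000-q; print(n,c,r,np.hypot(*w),np.degrees(np.arctan2(w[1],w[0]))%360)
E
```

```text
side 12.45 (np.float64(167.7438375703614), np.int64(169), array([0.51375278, 0.04133741]), np.float64(0.10616694963349266))
scene 12.5 (np.float64(165.96055334012823), np.int64(245), array([0.5011032 , 0.04790611]), np.float64(0.11998075457049177))
12.4 [-0.79268196  4.77271241 -1.26822332]
side6 [0.52825183 0.08770548] 35.51567077636719 0.11275283223180553 142.329487813413
scene6 [0.53280273 0.08949039] 36.40476608276367 0.11032115668952636 140.15080760944952
side7 [0.50727438 0.05140921] 37.46391677856445 0.11494802026085324 163.51964315220948
scene7 [0.51225421 0.04840726] 36.84262466430664 0.10933099141787296 164.2878917972604
```

Emit:
send_rows([
  [0, 0, 0, 0, 0, 0, 1],
  [0, 0, 0, 0, 0, 0, 1],
  [0, 0, 0, 0, 0, 0, 1],
  [0, 0, 0, 0, 0, 0, 1],
  [0, 0, 0, 0, 0, 0, 1],
])

```text
time: 12.92
tool_pos: [0.4843, -0.3203, 0.1007]
tool_rot: [3.142, 0.0, 0.013]
contact_force: [-1.5, 4.6, -1.6]
opening: 0.0006
```

Emit:
send_rows([
  [0, 0, 0, 0, 0, 0, 1],
  [0, 0, 0, 0, 0, 0, 1],
  [0, -0.012, 0, 0, 0, 0, 1],
  [0, -0.012, 0, 0, 0, 0, 1],
  [0, 0, 0, 0, 0, 0, 1],
])

```text
time: 13.33
tool_pos: [0.4844, -0.2945, 0.1012]
tool_rot: [3.141, -0.001, 0.015]
contact_force: [1.0, 0.1, 0.1]
opening: 0.0007
```

```bash
python3 ang.py 8 side scene; python3 - <<'E'
from h import *
for n in ["side8","scene8"]:
    d=load(n);im=d["color"][:,:,::-1].copy()
    c=proj(d,[[.505,.012,.07]])[0].astype(int);print(n,c)
    x0,y0=c[0]-40,c[1]-30
    cv2.imwrite(f"pics/z{n}.png",cv2.resize(im[y0:y0+60,x0:x0+80],None,fx=8,fy=8,interpolation=cv2.INTER_NEAREST))
E
```

```text
side 13.383 (np.float64(181.01172550576362), np.int64(166), array([0.50922479, 0.01688788]), np.float64(0.10829208756759008))
scene 13.433 (np.float64(177.04129628574984), np.int64(244), array([0.49743521, 0.02500556]), np.float64(0.12022504608440375))
13.3333 [0.98817408 0.11109612 0.06236912]
side8 [297 200]
scene8 [325 218]
```

View pics/zside8.png

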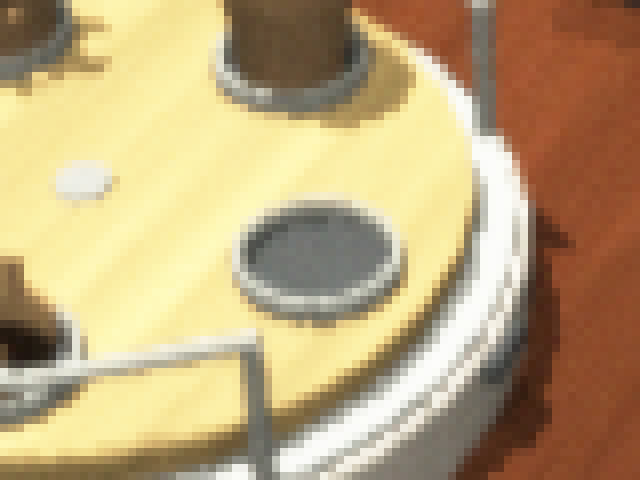

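View pics/zscene8.png

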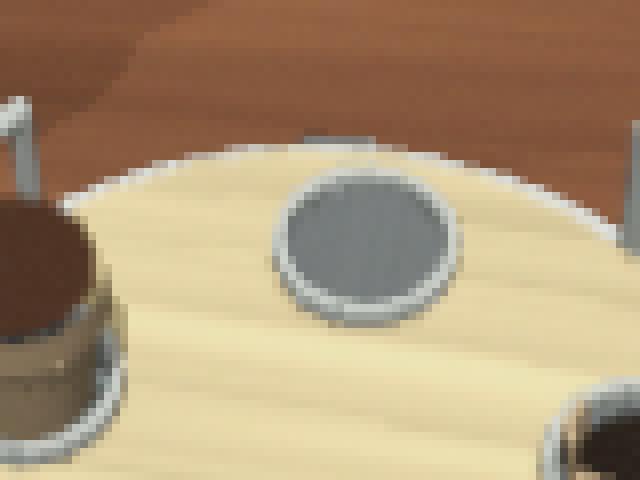

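```bash
python3 - <<'E'
from h import *
def A(w): return np.degrees(np.arctan2(w[1],w[0]))%360
for n,uv,pt,ctr in [("side8",(296.25,201),(319.5,213.5),(257+84/8-.5,170+181/8-.5)),("scene8",(330.4,217.1),(326.9,204.7),None)]:
    d=load(n);q=np.array([.6175,.0188])
    w=plane(d,[uv],.078)[0,:2];p=plane(d,[pt],.04)[0,:2]
    print(n,w,np.hypot(*(w-q)),A(w-q),"pointer",p,np.hypot(*(p-q)),A(p-q))
    if ctr: print(plane(d,[ctr],.070))
    # button
    P=cloud(d).reshape(-1,3);C=d["color"].reshape(-1,3).astype(int)
    m=(np.hypot(P[:,0]-q[0],P[:,1]-q[1])<.02)&(C.max(1)-C.min(1)<40)&(P[:,2]<.09); print("button",m.sum(),P[m].mean(0))
    # predicted loading circle and ring overlays
    im=d["color"][:,:,::-1].copy();im=cv2.resize(im,None,fx=1,fy=1)
    for th in (180,182,183.4,185): print(th,proj(d,[[q[0]+.112*np.cos(np.radians(th)),q[1]+.112*np.sin(np.radians(th)),.078]])[0])
E
```

```text
side8 [0.50388632 0.02480631] 0.11377232977748081 176.97381592200068 pointer [0.43149615 0.0093593 ] 0.18624327730597842 182.90557846833497
[[0.61631309 0.01692728 0.07      ]]
button 26 [0.61630126 0.01731938 0.07051835]
180 [296.69402136 199.72767269]
182 [297.25777347 198.98900212]
183.4 [297.62760795 198.46757003]
185 [298.0250708  197.86776954]
scene8 [0.50511727 0.02576463] 0.11259832862583156 176.45377490068088 pointer [0.42933674 0.00763574] 0.18849417401070057 183.39553895201817
button 59 [0.61738689 0.01922714 0.07005013]
180 [327.9667035  216.99043067]
182 [326.60736867 216.88865299]
183.4 [325.65409117 216.83984121]
185 [324.5635332  216.80669927]
```

Emit:
send_rows([
  [0, 0.01, 0, 0, 0, 0, 1],
  [0, 0.007, 0, 0, 0, 0, 1],
  [0, 0, 0, 0, 0, 0, 1],
])

```text
time: 13.68
tool_pos: [0.4845, -0.3152, 0.1008]
tool_rot: [3.141, -0.001, 0.012]
contact_force: [1.3, 2.1, 2.5]
opening: 0.0005
```

Emit:
send_rows([
  [0, 0.009, 0, 0, 0, 0, 1],
  [0, 0, 0, 0, 0, 0, 1],
  [0, 0, 0, 0, 0, 0, 1],
  [0, 0, 0, 0, 0, 0, 1],
  [0, -0.012, 0, 0, 0, 0, 1],
])

```text
time: 14.1
tool_pos: [0.4844, -0.3118, 0.1009]
tool_rot: [3.139, -0.001, 0.012]
contact_force: [-0.3, 0.2, 0.3]
opening: 0.0003
```

Emit:
send_rows([
  [0, -0.012, 0, 0, 0, 0, 1],
  [0, -0.005, 0, 0, 0, 0, 1],
  [0, 0, 0, 0, 0, 0, 1],
])

```text
time: 14.35
tool_pos: [0.4841, -0.2917, 0.101]
tool_rot: [3.141, 0.0, 0.015]
contact_force: [0.0, -0.2, -0.1]
opening: 0.0004
```

```bash
python3 ang.py 9 side scene; python3 - <<'E'
from h import *
for n in ["side9","scene9"]:
    d=load(n);im=d["color"][:,:,::-1].copy()
    c=proj(d,[[.505,.012,.07]])[0].astype(int);print(n,c)
    x0,y0=c[0]-40,c[1]-30
    cv2.imwrite(f"pics/z{n}.png",cv2.resize(im[y0:y0+60,x0:x0+80],None,fx=8,fy=8,interpolation=cv2.INTER_NEAREST))
E
```

```text
side 14.4 (np.float64(188.32182467589095), np.int64(166), array([0.5090674 , 0.00293921]), np.float64(0.10958646695584405))
scene 14.45 (np.float64(183.40081921281833), np.int64(246), array([0.49722987, 0.01165291]), np.float64(0.12048229680685957))
14.35 [ 0.03391362 -0.17950968 -0.14414201]
side9 [297 200]
scene9 [325 218]
```

View pics/zside9.png

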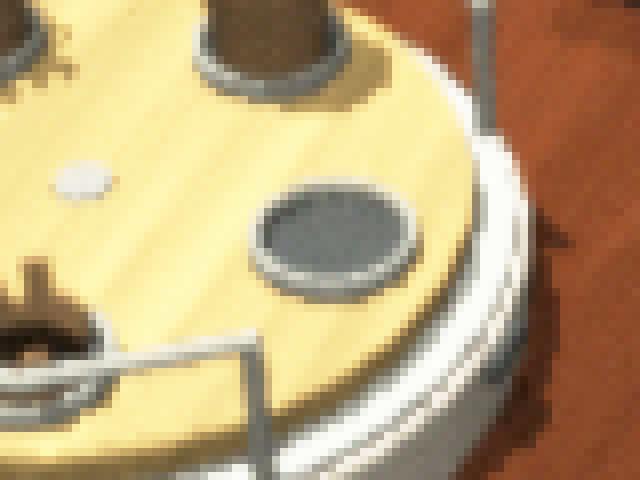

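View pics/zscene9.png

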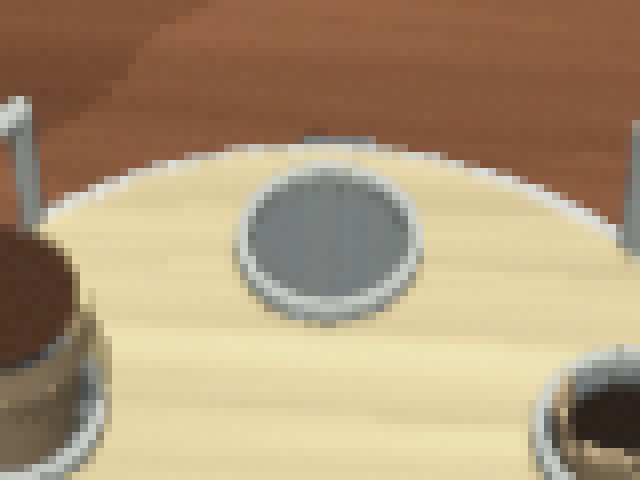

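Emit:
send_rows([
  [0, -0.01, -0.03, 0, 0, 0, 1],
  [0, 0, -0.03, 0, 0, 0, 0.11],
  [0, 0, -0.03, 0, 0, 0, 0.11],
  [-0.004, -0.015, -0.03, 0, 0, 0, 0.11],
  [-0.004, -0.03, -0.03, 0, 0, 0, 0.11],
])

```text
time: 14.87
tool_pos: [0.4754, -0.2412, 0.2514]
tool_rot: [3.139, -0.001, 0.01]
contact_force: [2.0, 0.5, -0.1]
opening: 0.0226
```

Emit:
send_rows([
  [-0.004, -0.036, 0, 0, 0, 0, 0.11],
  [-0.004, -0.036, 0, 0, 0, 0, 0.11],
  [-0.004, -0.036, 0, 0, 0, 0, 0.11],
  [-0.004, -0.036, 0, 0, 0, 0, 0.11],
  [-0.004, -0.036, 0, 0, 0, 0, 0.11],
])

```text
time: 15.28
tool_pos: [0.4527, -0.0583, 0.2504]
tool_rot: [3.141, -0.001, 0.012]
contact_force: [0.4, 0.7, -1.0]
opening: 0.0559
```

Emit:
send_rows([
  [-0.004, -0.036, 0, 0, 0, 0, 0.11],
  [-0.004, -0.036, 0, 0, 0, 0, 0.11],
  [-0.004, -0.036, 0, 0, 0, 0, 0.11],
  [-0.004, -0.036, 0, 0, 0, 0, 0.11],
  [-0.004, -0.036, 0, 0, 0, 0, 0.11],
])

```text
time: 15.7
tool_pos: [0.4305, 0.1217, 0.2504]
tool_rot: [3.141, -0.001, 0.013]
contact_force: [0.9, 1.1, 0.8]
opening: 0.0812
```

Emit:
send_rows([
  [-0.004, -0.036, 0, 0, 0, 0, 0.11],
  [-0.004, -0.036, 0, 0, 0, 0, 0.11],
  [-0.004, -0.036, 0, 0, 0, 0, 0.11],
  [0, 0, 0, 0, 0, -0.124, 0.11],
  [0, 0, 0, 0, 0, -0.124, 0.11],
])

```text
time: 16.12
tool_pos: [0.417, 0.2301, 0.25]
tool_rot: [3.141, -0.001, 0.27]
contact_force: [-0.9, -0.4, 0.8]
opening: 0.0818
```

Emit:
send_rows([
  [0, 0, 0, 0, 0, 0, 0.11],
])

```text
time: 16.2
tool_pos: [0.4172, 0.2288, 0.25]
tool_rot: [3.141, -0.0, 0.267]
contact_force: [-0.2, 0.5, -0.5]
opening: 0.0817
```

```bash
python3 - <<'E'
from cell import observe, imaging
from h import *
d=imaging.read_camera("wrist"); np.savez("wrist10.npz",**d)
cv2.imwrite("pics/wrist10.png",d["color"][:,:,::-1])
o=observe();print(o["tool_pos"],o["tool_rot"],o["opening"],o["qpos"],o["time"])
P=cloud(d).reshape(-1,3)
m=(np.hypot(P[:,0]-.402,P[:,1]-.308)<.05)&(abs(P[:,2]-.07)<.005);print(m.sum(),P[m].min(0),P[m].max(0))
if m.sum()>10:
    print(cv2.minEnclosingCircle((P[m,:2]*1000).astype(np.float32)))
E
```

```text
[0.41740924 0.2283305  0.25007851] [ 3.14121951e+00 -4.97616440e-04  2.59454559e-01] 0.08168205879043998 [ 3.39552907e-01  2.32351783e-01  1.61204360e+00 -4.27728984e-04
  1.29673113e+00  1.65101044e+00] 16.25
698 [0.37121393 0.27846235 0.06500791] [0.4345548  0.34154481 0.07216093]
((402.7770080566406, 309.5748596191406), 32.18603515625)
```

View pics/wrist10.png

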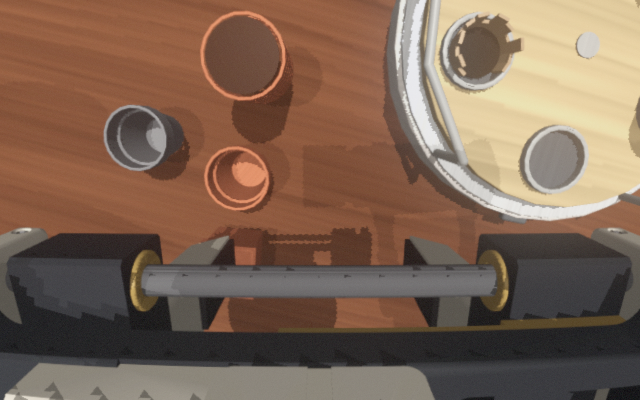

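```bash
python3 - <<'E'
from h import *
d=load("wrist10");P=cloud(d);im=d["color"].astype(int)
q=np.array([.6175,.0188])
g=(im.max(2)-im.min(2)<35)
m=g&(np.hypot(P[...,0]-.5057,P[...,1]-.0123)<.042)&(P[...,2]>.072)&(P[...,2]<.083)
c,r=cv2.minEnclosingCircle((P[m][:,:2]*1000).astype(np.float32));w=np.array(c)/1000-q;print(m.sum(),c,r,np.hypot(*w),np.degrees(np.arctan2(w[1],w[0]))%360)
m=g&(np.hypot(P[...,0]-q[0],P[...,1]-q[1])<.02)&(P[...,2]<.09);print(P[m].mean(0))
p=plane(d,[(516,217)],.042);print(p)
E
```

```text
1259 (504.5853271484375, 13.521438598632812) 34.64567947387695 0.11303798722395669 182.67652780935185
[0.61684475 0.02007366 0.06949231]
[[0.43602326 0.0077399  0.042     ]]
```

Emit:
send_rows([
  [0.002, -0.03, 0, 0, 0, 0, 0.11],
  [0.002, -0.03, 0, 0, 0, 0, 0.11],
  [0.002, -0.022, 0, 0, 0, 0, 0.11],
  [0, 0, 0.02, 0, 0, 0, 0.11],
  [0, 0, 0.02, 0, 0, 0, 0.11],
])

```text
time: 16.67
tool_pos: [0.4026, 0.31, 0.2105]
tool_rot: [-3.141, -0.003, 0.258]
contact_force: [0.5, -0.9, -0.5]
opening: 0.0818
```

Emit:
send_rows([
  [0, 0, 0.025, 0, 0, 0, 0.11],
  [0, 0, 0.025, 0, 0, 0, 0.11],
  [0, 0, 0.02, 0, 0, 0, 0.11],
  [0, 0, 0, 0, 0, 0, 0.11],
])

```text
time: 17.0
tool_pos: [0.4002, 0.3072, 0.1365]
tool_rot: [3.14, 0.007, 0.256]
contact_force: [-0.6, 0.5, 0.0]
opening: 0.082
```

Emit:
send_rows([
  [0, 0, 0.02, 0, 0, 0, 0.11],
  [0, 0, 0.02, 0, 0, 0, 0.11],
  [0, 0, 0.02, 0, 0, 0, 0.11],
  [0, 0, 0.015, 0, 0, 0, 0.11],
  [0, 0, 0.01, 0, 0, 0, 0.11],
])

```text
time: 17.42
tool_pos: [0.4024, 0.3086, 0.0548]
tool_rot: [3.141, -0.0, 0.258]
contact_force: [0.0, 0.0, -0.5]
opening: 0.0816
```

Emit:
send_rows([
  [0, 0, 0.014, 0, 0, 0, 0.11],
  [0, 0, 0, 0, 0, 0, 0.11],
  [0, 0, 0, 0, 0, 0, 0.11],
])

```text
time: 17.67
tool_pos: [0.4023, 0.3089, 0.0416]
tool_rot: [3.141, -0.0, 0.259]
contact_force: [0.4, -0.5, 0.2]
opening: 0.0815
```

```bash
python3 ang.py 11 side; python3 -c "
from cell import observe
o=observe();print(o['tool_pos'],o['tool_rot'],o['contact_force'],o['opening'])
import cv2;im=cv2.imread('pics/side11.png');cv2.imwrite('pics/zside11.png',cv2.resize(im[200:360,180:400],None,fx=3.5,fy=3.5))"
```

```text
side 17.717 (np.float64(189.158600126657), np.int64(170), array([0.5074963 , 0.00106485]), np.float64(0.11142419164828786))
17.6667 [ 0.36853106 -0.49113388  0.16753889]
[0.40261738 0.30917982 0.04203868] [-3.14137278e+00 -1.40727190e-03  2.59954311e-01] [-0.25099618 -0.185881   -0.03010297] 0.08196742510188586
```

View pics/zside11.png

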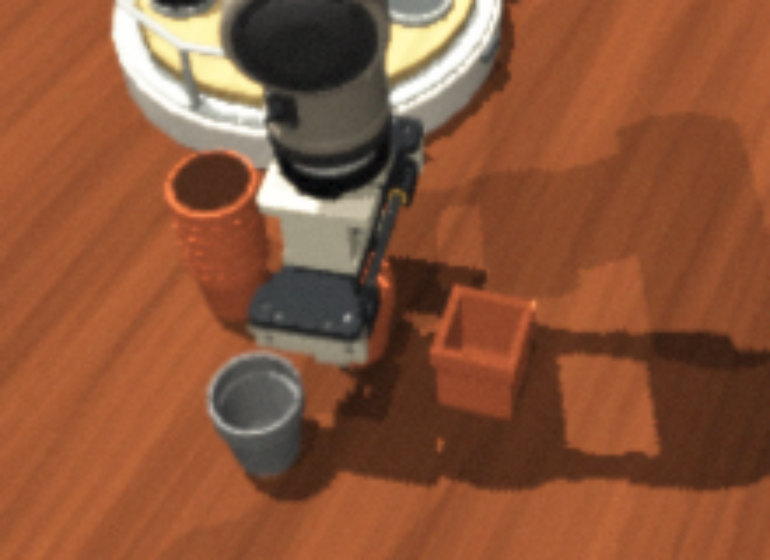

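Emit:
send_rows([
  [0, 0, 0, 0, 0, 0, 0.6],
  [0, 0, 0, 0, 0, 0, 0.6],
  [0, 0, 0, 0, 0, 0, 0.6],
  [0, 0, 0, 0, 0, 0, 0.6],
  [0, 0, 0, 0, 0, 0, 0.6],
], newtons=8)

```text
time: 18.13
tool_pos: [0.4023, 0.3091, 0.0416]
tool_rot: [3.142, -0.001, 0.261]
contact_force: [0.8, -1.3, 3.6]
opening: 0.0633
```

Emit:
send_rows([
  [0, 0, 0, 0, 0, 0, 0.6],
  [0, 0, 0, 0, 0, 0, 0.6],
])

```text
time: 18.3
tool_pos: [0.4022, 0.3091, 0.0416]
tool_rot: [3.142, -0.001, 0.261]
contact_force: [-0.0, -1.9, 6.4]
opening: 0.0633
```

Emit:
send_rows([
  [0, 0, -0.01, 0, 0, 0, 0.6],
  [0, 0, -0.02, 0, 0, 0, 0.6],
  [0, 0, -0.03, 0, 0, 0, 0.6],
  [0, 0, -0.03, 0, 0, 0, 0.6],
  [0, 0, -0.03, 0, 0, 0, 0.6],
])

```text
time: 18.72
tool_pos: [0.4012, 0.3088, 0.1625]
tool_rot: [3.141, 0.001, 0.261]
contact_force: [0.2, 0.6, -0.7]
opening: 0.0634
```

Emit:
send_rows([
  [0, 0, -0.03, 0, 0, 0, 0.6],
  [0, 0, -0.02, 0, 0, 0, 0.6],
  [0, 0, 0, 0, 0, 0, 0.6],
])

```text
time: 18.97
tool_pos: [0.4034, 0.3101, 0.2159]
tool_rot: [-3.139, -0.008, 0.261]
contact_force: [0.4, 0.5, -1.3]
opening: 0.0632
```

```bash
python3 ang.py 12 side; python3 -c "
from cell import observe
o=observe();print(o['tool_pos'],o['tool_rot'],o['contact_force'],o['opening'])
import cv2;im=cv2.imread('pics/side12.png');cv2.imwrite('pics/zside12.png',cv2.resize(im[150:360,180:420],None,fx=2.8,fy=2.8))"
```

```text
side 19.017 (np.float64(188.2893211688014), np.int64(125), array([0.4982225, 0.001422 ]), np.float64(0.1205367871946645))
18.9667 [ 0.35563449  0.52497613 -1.28810263]
[0.40250159 0.3095448  0.2132707 ] [-3.14038536 -0.0044699   0.26135657] [ 0.33905352 -0.64049778 -1.18646951] 0.06353557034503696
```

View pics/zside12.png

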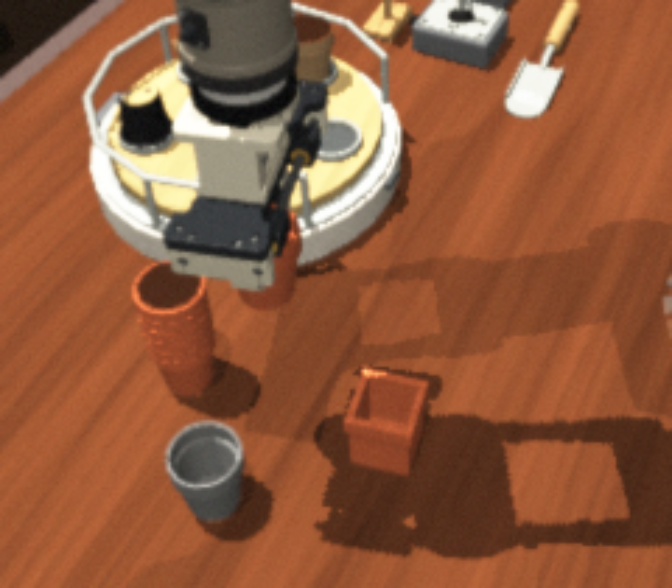

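Emit:
send_rows([
  [0.001, 0.015, 0, 0, 0, 0, 0.6],
  [0.002, 0.028, 0, 0, 0, 0, 0.6],
  [0.002, 0.032, 0, 0, 0, 0, 0.6],
  [0.002, 0.032, 0, 0, 0, 0, 0.6],
  [0.003, 0.032, 0, 0, 0, 0, 0.6],
])

```text
time: 19.43
tool_pos: [0.4463, 0.1759, 0.2094]
tool_rot: [-3.141, 0.004, 0.262]
contact_force: [1.3, -0.3, -0.2]
opening: 0.063
```

Emit:
send_rows([
  [0.003, 0.032, 0, 0, 0, 0, 0.6],
  [0.003, 0.032, 0, 0, 0, 0, 0.6],
  [0.002, 0.032, 0, 0, 0, 0, 0.6],
  [0.002, 0.032, 0, 0, 0, 0, 0.6],
  [0.002, 0.028, 0, 0, 0, 0, 0.6],
])

```text
time: 19.85
tool_pos: [0.4986, 0.0279, 0.2094]
tool_rot: [-3.141, 0.003, 0.261]
contact_force: [1.2, 0.2, -1.2]
opening: 0.0634
```

Emit:
send_rows([
  [0.001, 0.018, 0, 0, 0, 0, 0.6],
  [0, 0, 0, 0, 0, 0, 0.6],
  [0, 0, 0, 0, 0, 0, 0.6],
  [0, 0, 0, 0, 0, 0, 0.6],
])

```text
time: 20.18
tool_pos: [0.5039, 0.0133, 0.21]
tool_rot: [-3.14, 0.002, 0.261]
contact_force: [-0.0, 0.2, -1.4]
opening: 0.0635
```

```bash
python3 ang.py 13 scene side; python3 -c "
from cell import observe
o=observe();print(o['tool_pos'],o['tool_rot'],o['contact_force'],o['opening'])
import cv2
a=cv2.imread('pics/scene13.png')[150:310,220:420];b=cv2.imread('pics/side13.png')[110:270,200:400]
cv2.imwrite('pics/z13.png',cv2.resize(cv2.hconcat([a,b]),None,fx=2,fy=2,interpolation=2))"
```

```text
scene 20.233 (np.float64(183.84749730341744), np.int64(210), array([0.50677843, 0.01135369]), np.float64(0.110971675150017))
side 20.283 (np.float64(188.61068688228468), np.int64(150), array([0.51190915, 0.00281074]), np.float64(0.10679459228075129))
20.1833 [-0.01515378  0.15690292 -1.37261986]
[0.50419434 0.01368137 0.21055225] [-3.14091239e+00  1.11802197e-03  2.62578502e-01] [-0.79368838 -0.72454689 -0.96220653] 0.06319597512825527
```

View pics/z13.png

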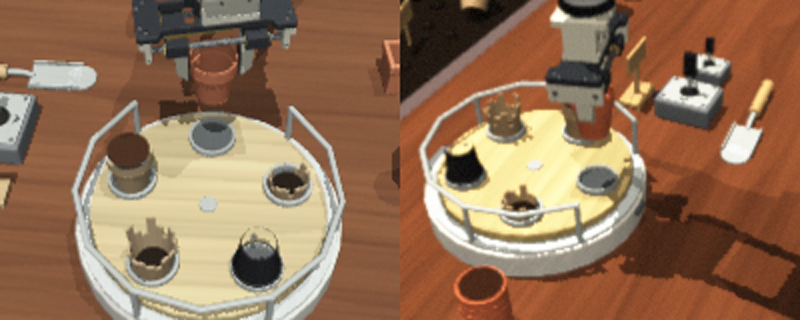

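Emit:
send_rows([
  [0.001, 0, 0.015, 0, 0, 0, 0.6],
  [0, 0, 0.02, 0, 0, 0, 0.6],
  [0, 0, 0.02, 0, 0, 0, 0.6],
  [0, 0, 0.015, 0, 0, 0, 0.6],
  [0, 0, 0.005, 0, 0, 0, 0.6],
])

```text
time: 20.7
tool_pos: [0.5041, 0.0141, 0.1339]
tool_rot: [-3.14, 0.004, 0.263]
contact_force: [-0.6, 0.6, -0.2]
opening: 0.0637
```

Emit:
send_rows([
  [0, 0, 0, 0, 0, 0, 0.6],
])

```text
time: 20.78
tool_pos: [0.5048, 0.0137, 0.135]
tool_rot: [-3.141, 0.003, 0.263]
contact_force: [-0.0, -0.2, -0.3]
opening: 0.0637
```

```bash
python3 ang.py 14 scene side; python3 -c "
from cell import observe
o=observe();print(o['tool_pos'],o['tool_rot'],o['contact_force'],o['opening'])
import cv2
a=cv2.imread('pics/scene14.png')[170:250,280:380];b=cv2.imread('pics/side14.png')[150:230,250:350]
cv2.imwrite('pics/z14.png',cv2.resize(cv2.hconcat([a,b]),None,fx=4,fy=4,interpolation=2))"
```

```text
scene 20.833 (np.float64(265.5552300398956), np.int64(104), array([ 0.60946401, -0.08458092]), np.float64(0.10369277798866078))
side 20.883 (np.float64(173.68750457718346), np.int64(71), array([0.50305418, 0.0314602 ]), np.float64(0.11514393853723866))
20.7833 [-0.01354663 -0.20557929 -0.255238  ]
[0.50619322 0.01328045 0.13673633] [ 3.14118156e+00 -8.72695748e-04  2.62127749e-01] [ 0.63295373  0.01177699 -0.72825068] 0.06310844094645454
```

View pics/z14.png

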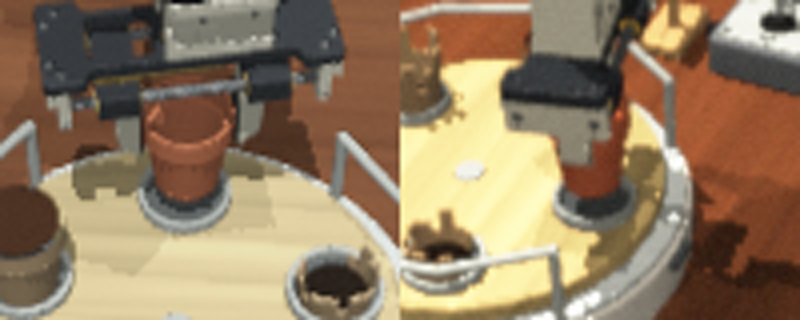

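Emit:
send_rows([
  [0, 0, 0.008, 0, 0, 0, 0.6],
  [0, 0, 0.007, 0, 0, 0, 0.6],
  [0, 0, 0.005, 0, 0, 0, 0.6],
  [0, 0, 0.002, 0, 0, 0, 0.6],
  [0, 0, 0, 0, 0, 0, 0.6],
])

```text
time: 21.3
tool_pos: [0.5054, 0.0128, 0.1134]
tool_rot: [-3.141, 0.001, 0.261]
contact_force: [0.0, -0.1, -1.1]
opening: 0.0632
```

Emit:
send_rows([
  [0, 0, 0.001, 0, 0, 0, 0.6],
  [0, 0, 0.001, 0, 0, 0, 0.6],
  [0, 0, 0, 0, 0, 0, 0.6],
])

```text
time: 21.55
tool_pos: [0.5059, 0.0128, 0.1121]
tool_rot: [3.141, -0.0, 0.261]
contact_force: [-0.8, -0.3, 0.1]
opening: 0.0632
```

Emit:
send_rows([
  [0, 0, 0.001, 0, 0, 0, 0.6],
  [0, 0, 0, 0, 0, 0, 0.6],
  [0, 0, 0, 0, 0, 0, 0.6],
])

```text
time: 21.8
tool_pos: [0.5058, 0.0128, 0.1111]
tool_rot: [3.141, -0.0, 0.261]
contact_force: [0.1, -0.7, 0.1]
opening: 0.0635
```

Emit:
send_rows([
  [0, 0, 0.001, 0, 0, 0, 0.6],
  [0, 0, 0, 0, 0, 0, 0.6],
  [0, 0, 0, 0, 0, 0, 0.6],
])

```text
time: 22.05
tool_pos: [0.5058, 0.0128, 0.11]
tool_rot: [3.142, 0.0, 0.261]
contact_force: [-0.1, 0.4, -0.2]
opening: 0.0633
```

Emit:
send_rows([
  [0, 0, 0.001, 0, 0, 0, 0.6],
  [0, 0, 0, 0, 0, 0, 0.6],
  [0, 0, 0, 0, 0, 0, 0.6],
])

```text
time: 22.3
tool_pos: [0.5061, 0.0127, 0.1096]
tool_rot: [3.141, -0.001, 0.261]
contact_force: [-1.8, 0.4, 4.7]
opening: 0.0633
```

```bash
python3 ang.py 15 scene side; python3 -c "
from cell import observe
o=observe();print(o['tool_pos'],o['tool_rot'],o['contact_force'],o['opening'])
import cv2
a=cv2.imread('pics/scene15.png')[170:250,280:380];b=cv2.imread('pics/side15.png')[150:230,250:350]
cv2.imwrite('pics/z15.png',cv2.resize(cv2.hconcat([a,b]),None,fx=4,fy=4,interpolation=2))"
```

```text
scene 22.35 (np.float64(265.6250739943681), np.int64(106), array([ 0.60931627, -0.08816898]), np.float64(0.1072815773980063))
side 22.4 (np.float64(173.83706398071874), np.int64(53), array([0.49008738, 0.03255805]), np.float64(0.12815326551373235))
22.3 [-1.79764737  0.4218538   4.66578506]
[0.5061357  0.01270894 0.10955022] [ 3.14104740e+00 -9.22127717e-04  2.61238747e-01] [-1.3114939  -0.74247197  5.92159436] 0.06347806795382789
```

View pics/z15.png

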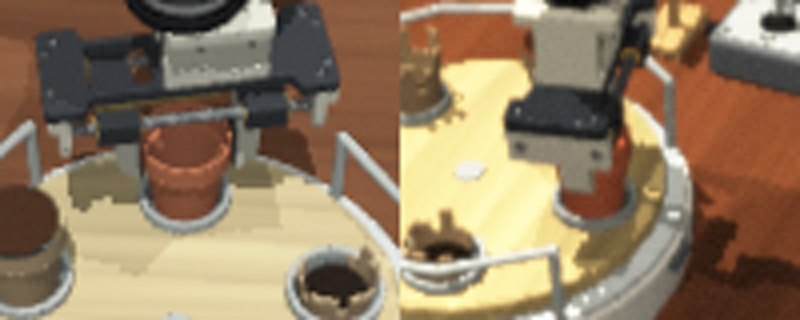

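Emit:
send_rows([
  [0, 0, 0, 0, 0, 0, 0.28],
  [0, 0, 0, 0, 0, 0, 0.22],
  [0, 0, 0, 0, 0, 0, 0.15],
  [0, 0, 0, 0, 0, 0, 0.11],
  [0, 0, 0, 0, 0, 0, 0.11],
])

```text
time: 22.82
tool_pos: [0.5057, 0.0128, 0.1088]
tool_rot: [-3.141, 0.0, 0.261]
contact_force: [0.6, 0.4, 0.7]
opening: 0.0813
```

Emit:
send_rows([
  [0, 0, 0, 0, 0, 0, 0.11],
  [0, 0, -0.005, 0, 0, 0, 0.11],
  [0, 0, -0.015, 0, 0, 0, 0.11],
  [0, 0, -0.025, 0, 0, 0, 0.11],
  [0, 0, -0.03, 0, 0, 0, 0.11],
])

```text
time: 23.23
tool_pos: [0.5048, 0.0129, 0.1839]
tool_rot: [-3.14, 0.003, 0.261]
contact_force: [-0.2, -0.2, -0.5]
opening: 0.0816
```

Emit:
send_rows([
  [0, 0, -0.03, 0, 0, 0, 0.11],
  [-0.03, 0, -0.03, 0, 0, 0, 0.11],
  [-0.035, 0, 0, 0, 0, 0, 0.11],
  [-0.035, 0, 0, 0, 0, 0, 0.11],
  [0, 0, 0, 0, 0, 0, 0.11],
])

```text
time: 23.65
tool_pos: [0.4044, -0.013, 0.2438]
tool_rot: [-3.141, 0.003, 0.261]
contact_force: [1.0, 0.9, -0.6]
opening: 0.0821
```

```bash
python3 ang.py 16 scene side; python3 - <<'E'
from cell import observe,imaging
from h import *
o=observe();print(o['tool_pos'],o['contact_force'],o['opening'])
a=cv2.imread('pics/scene16.png')[150:350,150:490];cv2.imwrite('pics/zs16.png',cv2.resize(a,None,fx=2.3,fy=2.3,interpolation=2))
b=cv2.imread('pics/side16.png')[130:340,190:420];cv2.imwrite('pics/zd16.png',cv2.resize(b,None,fx=2.8,fy=2.8,interpolation=2))
w=imaging.read_camera("wrist");cv2.imwrite('pics/w16.png',w["color"][:,:,::-1])
for n,d in [("scene",load("scene16")),("side",load("side16")),("wrist",w)]:
    P=cloud(d).reshape(-1,3);C=d["color"].reshape(-1,3).astype(int)
    m=(np.hypot(P[:,0]-.5055,P[:,1]-.0125)<.05)&(P[:,2]>.125)&(P[:,2]<.15)&(C[:,0]-C[:,2]>40)
    if m.sum()>10:print(n,m.sum(),cv2.minEnclosingCircle((P[m,:2]*1000).astype(np.float32)),np.percentile(P[m,2],[50,98]))
    t=P[m&(P[:,2]>.134)]
    if len(t)>10: A=np.c_[t[:,:2]-t[:,:2].mean(0),np.ones(len(t))];print("tilt",np.linalg.lstsq(A,t[:,2],rcond=None)[0])
E
```

```text
scene 23.7 (np.float64(265.36647840769774), np.int64(107), array([ 0.60922399, -0.08331376]), np.float64(0.10244858247786098))
side 23.75 (np.float64(53.094829645560445), np.int64(48), array([0.68570248, 0.10962011]), np.float64(0.11357760034424438))
23.65 [ 1.03104601  0.91396929 -0.61591606]
[ 0.40922096 -0.01306946  0.24436855] [ 0.43287134 -1.24199235 -0.58933562] 0.08195866246402216
scene 184 ((506.00262451171875, 12.490455627441406), 33.057891845703125) [0.13398286 0.14018027]
tilt [ 0.00352889 -0.00404504  0.13707711]
side 181 ((505.3074645996094, 9.987361907958984), 34.947792053222656) [0.13305952 0.13990694]
tilt [0.00424291 0.00731208 0.13737141]
wrist 1592 ((505.99139404296875, 13.159536361694336), 32.098297119140625) [0.1372364  0.13898804]
tilt [-0.00774783 -0.00216644  0.13740087]
```

View pics/zs16.png

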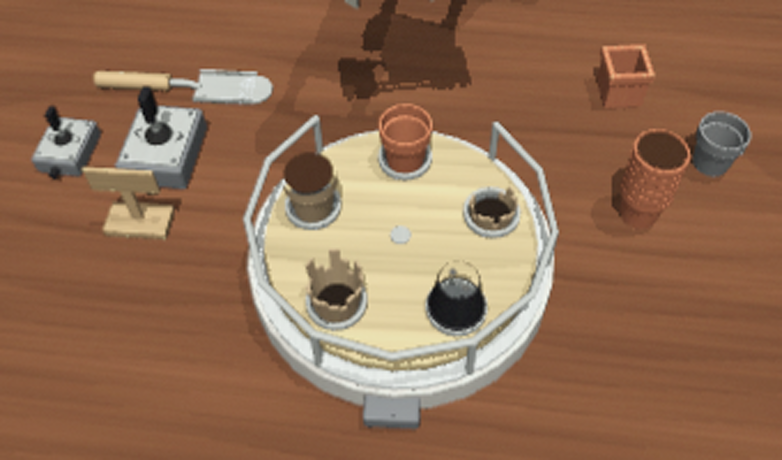

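View pics/zd16.png

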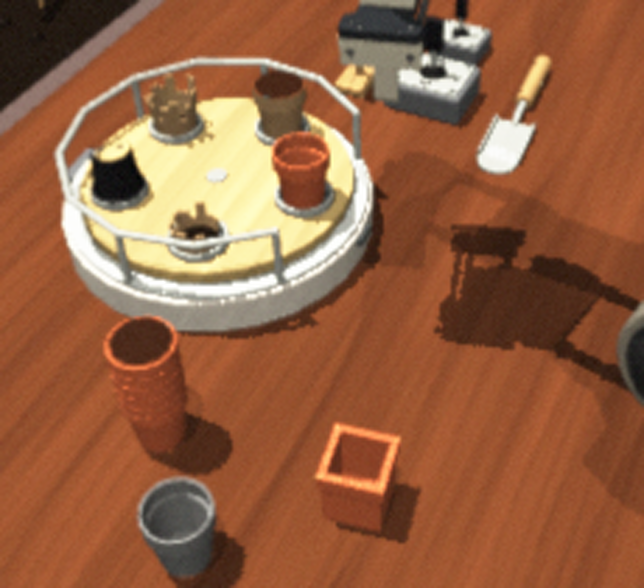

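View pics/w16.png

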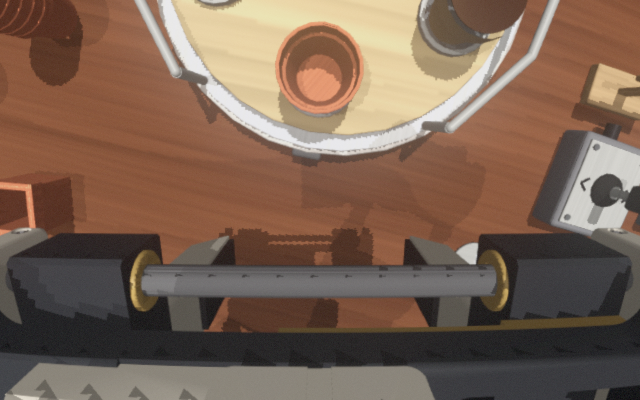

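Rim height is 0.137–0.138 m (expected 0.138), tilt is under 0.01 rad, and the pot is centred in the ring. The lever is upright, the neighbouring things are unmoved, and the arm is clear. Handing in.

```bash
python3 -c "
from cell import workorder
print(workorder.hand_in())"
```

```text
the job is handed in; nothing more can be done
None
```

The round pot now stands upright in the empty ring, the ring is at the middle of the rail gap, and the job was handed in at about 24 s.

**Turning the display:** I held the jog switch to the right with the shut fingers, at about 5 N. The first stop was about 6.5° short, so I gave a second short press. The ring then sat at 183.2–183.3°. The gap's middle is at 183.4° from the rail ends, and 182.9–183.9° from the pointer. The lever stands upright again.

**Placing the pot:** I gripped the pot at its rim with 8 N and lowered it until it touched at exactly the expected height, with about 5–6 N. Then I let go and backed away.

**Last checks:**
- **Seating:** The rim is at 0.137–0.138 m (0.138 expected), with tilt under about 0.01 rad.
- **Centring:** The pot's centre is at (0.506, 0.013) in the scene and wrist views, within about 1 mm of the ring. The side view read y about 3 mm off, but few points were visible there.
- **Other items:** The stack, square pot, sign and trowel look unmoved by eye; I did not measure them again afterwards.
- **Angle readings:** My quick point-average readings of the ring's angle were off by several degrees between cameras. I set them aside and used the collar's outline for the final alignment.

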